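Put the weighing jars and the stirring rod back in their places

TASK

Tidy the lab bench: stand each of the three lidded porcelain jars upright in the cork stand made for its size (small in small, middle in middle, large in large), sitting flat on the stand's floor, and feed the white stirring rod endwise through the steel tube until it sticks out about equally far at both ends. Any order will do; don't tip a jar over, leave the amber bottle and the beaker standing where they are, and let go of everything at the end.

Things in the scene. Friction and masses are not known exactly. Their poses are not given: they have to be found in the camera images.
- jar_s_center (a point): small loose porcelain jar, white, a plain upright cylinder 30 mm in diameter with its lid fixed on; 60 mm tall in all, of which the top 10 mm is a 14 mm wide knob, so the straight side is 50 mm high. The point is on its axis at half its height (30 mm above its underside); z up. May stand in any of six places among the other jars and stands.
- jar_m_center (a point): middle-sized loose porcelain jar, white, a plain upright cylinder 42 mm in diameter with its lid fixed on; 66 mm tall in all, of which the top 10 mm is a 14 mm wide knob, so the straight side is 56 mm high. The point is on its axis at half its height (33 mm above its underside); z up. May stand in any of six places among the other jars and stands.
- jar_l_center (a point): large loose porcelain jar, white, a plain upright cylinder 56 mm in diameter with its lid fixed on; 72 mm tall in all, of which the top 10 mm is a 14 mm wide knob, so the straight side is 62 mm high. The point is on its axis at half its height (36 mm above its underside); z up. May stand in any of six places among the other jars and stands.
- stand_s: small round cork stand, fixed to the bench, for the 30 mm jar: outside 60 mm, recess 48 mm in diameter; floor of the recess 3 mm and rim 9 mm above the bench. Origin on its axis at bench height.
- stand_m: middle-sized round cork stand, fixed to the bench, for the 42 mm jar: outside 72 mm, recess 60 mm in diameter; floor of the recess 3 mm and rim 9 mm above the bench. Origin on its axis at bench height.
- stand_l: large round cork stand, fixed to the bench, for the 56 mm jar: outside 86 mm, recess 74 mm in diameter; floor of the recess 3 mm and rim 9 mm above the bench. Origin on its axis at bench height.
- rod_center (a point): loose white plastic stirring rod, straight, round-ended, 10 mm thick and 200 mm long, about 35 g. It starts level on a low grey rest with two notched posts that stand 32 mm either side of its middle (each 8 mm along the rod, 26 mm wide, top 33 mm above the bench), the rod's axis 30 mm above the bench. The point is the middle of the rod; x along it (both ends alike).
- tube_center (a point): level steel storage tube open at both ends, fixed on a grey foot: 60 mm long, bore 18 mm, outside 26 mm, axis 60 mm above the bench; post under it 22 mm long, base plate 52 mm along by 60 mm across, 8 mm thick. The point is the middle of the bore; x along the bore, z up. Either end may be used. The rod's rest and the tube stand side by side at the far part of the bench, either one on the left, 20 to 30 cm apart, both roughly along y.
- reagent_center (a point): bystander: amber glass bottle, 44 mm in diameter, 95 mm tall, loose; the point is on its axis at half its height.
- beaker_center (a point): bystander: empty clear glass beaker, 60 mm across, 75 mm tall, loose; the point is on its axis at half its height.
Mind the look-alikes: they are no part of the job. What is meant by the part that bears rod_center is not turquoise, and is the larger of those in its own colour.

How it is judged:
By the outcome, as a careful person would: the job done as asked, in the order asked, and still so for the second after the job is handed in, with the robot touching nothing.
It also fails if it takes over 109 s, if anything falls off the work surface, if the arm or the gripper's body presses on something with over 40 N, if the wrist force passes 120 N, or if a joint passes its speed limit or range.

ROBOT

A 7-joint arm with a two-finger parallel gripper is mounted at the origin on the work surface. World frame = base frame: x ahead of the robot, y to its left, z up, the work surface at z = 0. Lengths are in m, angles in rad, forces in N, time in s.
With the tool pointing down it reaches from about 0.4 to 0.875 m from the base axis. Payload 6.5 kg.
Tool frame: the origin (TCP) lies at the very end of the fingers, on their centre line; the grasp point (between the pads) lies grasp_offset behind it (grasp_offset is the distance from the TCP to the grasp point, in m); z points along the fingers, y is the direction in which the jaws open and shut (so a half turn about z gives the same grasp; the last joint's range is limited). The gripper opens to 85 mm and grips with 20 to 120 N. Pads are 22 mm wide; open, the fingers measure 114 mm over their backs; the gripper's body (76 mm by 85 mm) begins 54 mm behind the grasp point. The pads swing forward as they close: fully open they stand 13 mm farther back than shut.
Start: joints at [-1.168, 0.536, -0.004, 1.538, 0.003, 1.067, -0.071], TCP at [0.294, 0.58, 0.231] pointing down, gripper open.
Joint ranges: [-2.7, 2.7], [-0.37, 2.16], [-1.27, 1.26], [0.24, 2.4], [-1.31, 4.45], [0.19, 1.91], [-2.76, 2.76]. Speed limits (rad/s): [2.39, 2.39, 3.14, 3.14, 3.14, 3.14, 3.14].

INTERFACE

Orientations are given as a 3x3 rotation matrix whose columns are the frame's x, y, z axes.
In Python, from bench import * gives the robot as it stands. The module is installed in compiled form; this text tells all that it offers.
- The arm moves only by the tool move_arm, never from a script. Its argument "plan" is a list of rows, each a list of 4 numbers: the shift along the tool's x, y, z in m, then the turn about the tool's z in degrees. In form: [[dx, dy, dz, turn], ...]. A call has 1 to 12 rows; each row is the pose to reach, as a shift and turn from the pose commanded when the call began, along the tool's axes at that moment; what a row does not reach only later rows make up. A row lasts 1/12 s, in which the tool goes at most 41.7 mm and 7.16 degrees, less where a joint would pass 70% of its speed; a pose out of reach is approached as far as the arm can. A call with a gripper value outside its range is refused whole. "claw" is the opening, from 0 (shut) to 1 (fully open), set as the call begins (left out, the last holds). The fingers move at their own pace and stop on an object; "grip_force" is the grip in N (left out, the last holds). Time passes only in rows, so rows that repeat a pose let the fingers close. It gives the time, the measured TCP pose, the force and the opening at its end, in the units of the state.
- observe(): the state, without advancing time (a new reading comes with each control period).
- read_camera(name): name is "scene" or "side" or "wrist"; returns a dict with "pixels" (480x640x3 uint8, red, green, blue), "fx", "fy", "cx", "cy" (pixels), "pose" (4x4, takes a point from camera to world coordinates). Camera axes: x right, y down, z forward; pixel columns grow to the right and rows downward; lengths in m; the calibration is good to about 2 mm. A picture is of the moment at which its call begins. There is no depth.
- sign_off(): hands the job in, once; it reports no verdict.
The state is a dict: "t": time; "q": joint angles; "joint_velocities": joint speeds; "tau": joint torques, N m; "tcp_pos": TCP position; "eef_rot": TCP orientation; "ft_force": force on the tool from outside, world axes, zero at the start; "ft_torque": the same for the moment, N m; "width": opening from 0.0 (shut) to 1.0 (fully open).
Only numpy, scipy, OpenCV 4.12 (cv2) and the standard library are available. Lean on these libraries where they do the work, as an engineer would, in place of code of your own. Each camera call takes 0.05 s, during which the arm holds its last target.

## Working session

There is one attempt and no reset: what is moved stays moved. The work goes in short steps, Python scripts to look and compute and a tool call to move; the robot and the scene stay as the last step left them, time stands still between calls to the robot, and variables do not carry over. Pictures are saved under pics/ and viewed, and the job is handed in when it is done.

Besides the shell and the picture viewer there is one more tool, called after "Request:" in YAML: its name, and indented under it one key for each argument. move_arm: Moves the arm, as the interface text tells. Its arguments: {"type":"object","properties":{"plan":{"type":"array"},"claw":{"type":"number"},"grip_force":{"type":"number"}},"required":["plan"]}

```bash
mkdir -p pics
python3 - <<'E'
from bench import *
import cv2,pickle
s=observe()
for k,v in s.items(): print(k,v)
try: print(grasp_offset)
except Exception as e: print(e)
for n in ["scene","side","wrist"]:
    c=read_camera(n); cv2.imwrite(f"pics/{n}0.png",c["pixels"][:,:,::-1]); pickle.dump(c,open(f"{n}0.pkl","wb"))
    print(n,c["fx"],c["fy"],c["cx"],c["cy"]);print(c["pose"].round(4) if hasattr(c["pose"],'round') else c["pose"])
E
```

```text
t 0.0
q [-1.16819854  0.53718941 -0.00442693  1.5389044   0.00257941  1.06728546
 -0.07117377]
joint_velocities [-0.000188    0.00018052  0.00186241 -0.00087043 -0.00112728 -0.00028237
  0.00034196]
tau [-2.07458734e-04 -5.83388937e+01  1.04854457e+00 -2.59112835e+01
  1.22692299e-02  9.49521287e-03  7.80878167e-06]
tcp_pos [0.29340458 0.57928479 0.23038594]
eef_rot [[-8.92147498e-01  4.51743684e-01 -6.97127116e-04]
 [ 4.51744206e-01  8.92146001e-01 -1.63879938e-03]
 [-1.18378099e-04 -1.77697390e-03 -9.99998414e-01]]
ft_force [ 0.74934247 -0.1095239  -0.20360743]
ft_torque [ 0.08442835  0.0279263  -0.00997377]
width 0.9997929458972725
0.0187
scene 619.7763626461187 619.7763626461187 323.90246525340183 232.51504854959958
[[-0.8689  0.3112 -0.3849  0.9595]
 [ 0.4947  0.5696 -0.6564  0.8224]
 [ 0.015  -0.7608 -0.6489  0.8514]
 [ 0.      0.      0.      1.    ]]
side 497.5098095691308 497.5098095691308 317.9304956432528 237.0693279622161
[[ 0.9891 -0.0872  0.1189  0.379 ]
 [-0.1465 -0.6727  0.7253 -0.6921]
 [ 0.0167 -0.7347 -0.6781  0.734 ]
 [ 0.      0.      0.      1.    ]]
wrist 344.0314778824897 344.0314778824897 326.3996712356458 238.88241332663668
[[ 0.4527  0.8438  0.2883  0.2201]
 [ 0.8917 -0.428  -0.1475  0.6177]
 [-0.001   0.3238 -0.9461  0.3717]
 [ 0.      0.      0.      1.    ]]
```

View pics/scene0.png

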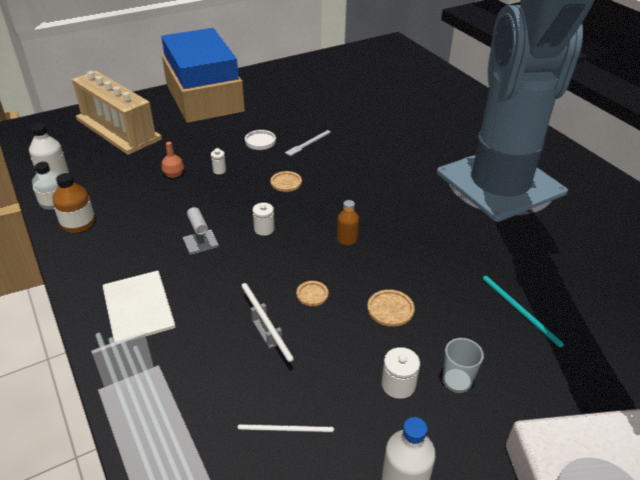

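View pics/side0.png

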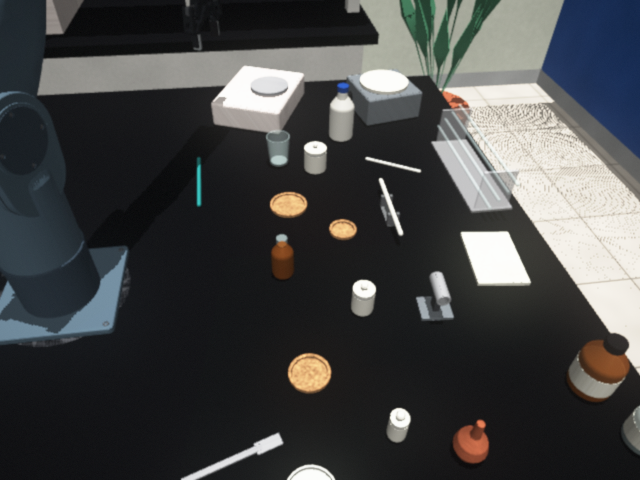

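View pics/wrist0.png

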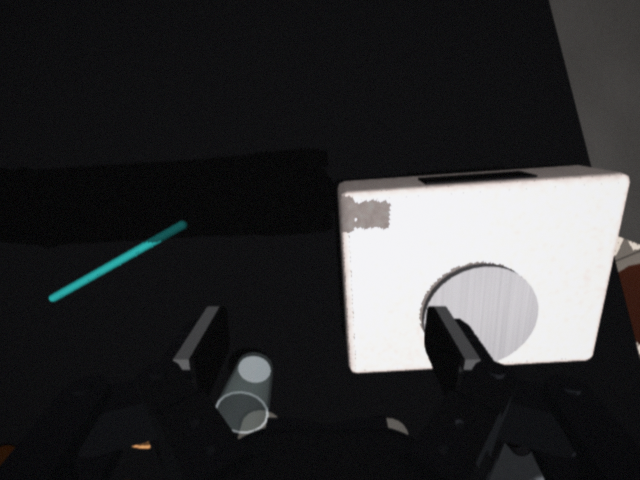

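The scene view shows the white rod on its rest (268,322), tube (197,225), jars L (401,373), M (263,219), S (218,161), and stands S (312,293), M (286,181), L (391,307). Bottle is at (347,225), beaker at (461,365). I'll enlarge for pixel reading.

Run:
```python
import cv2
a=cv2.imread("pics/scene0.png");b=cv2.imread("pics/side0.png")
def crop(im,u,v,w,h,s,n):
    c=cv2.resize(im[v:v+h,u:u+w],None,fx=s,fy=s,interpolation=cv2.INTER_CUBIC)
    for k in range(0,w,10): cv2.line(c,(k*s,0),(k*s,6 if k%50 else 14),(0,255,255),1)
    for k in range(0,h,10): cv2.line(c,(0,k*s),(6 if k%50 else 14,k*s),(0,255,255),1)
    cv2.imwrite(f"pics/{n}.png",c)
crop(a,160,130,200,150,4,"sA"); crop(a,230,270,200,140,4,"sB")
crop(b,260,120,200,130,4,"dA"); crop(b,260,230,200,150,4,"dB")
```

```text
(no output)
```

View pics/sA.png

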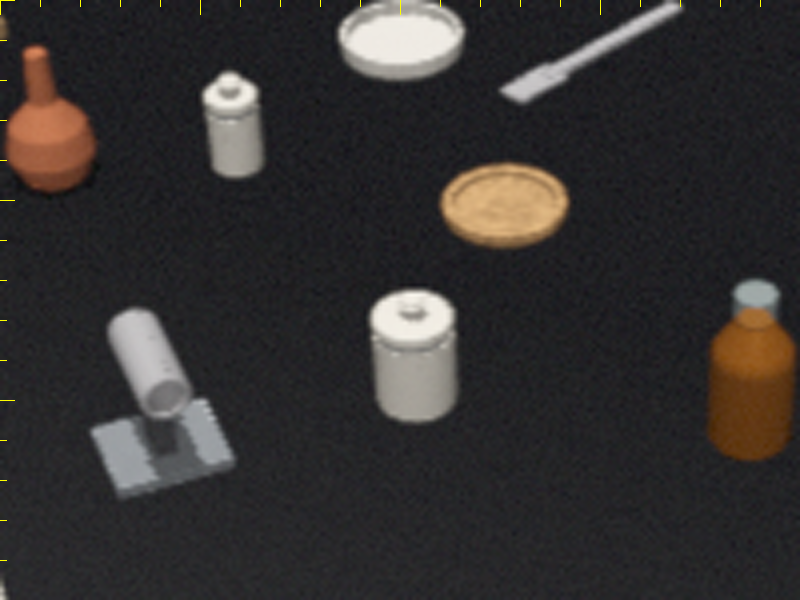

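View pics/sB.png

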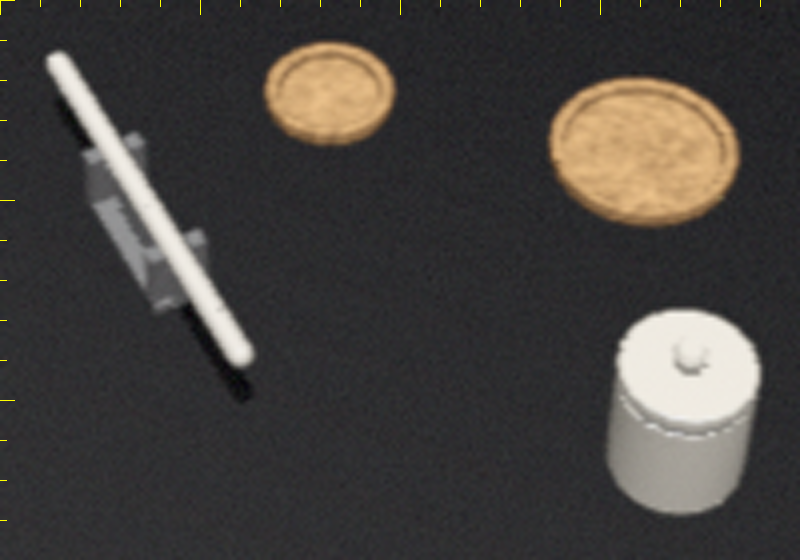

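View pics/dA.png

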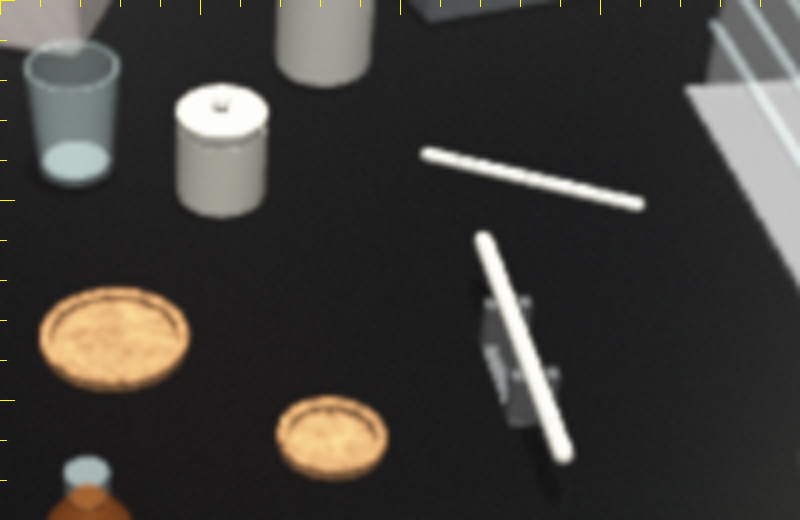

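View pics/dB.png

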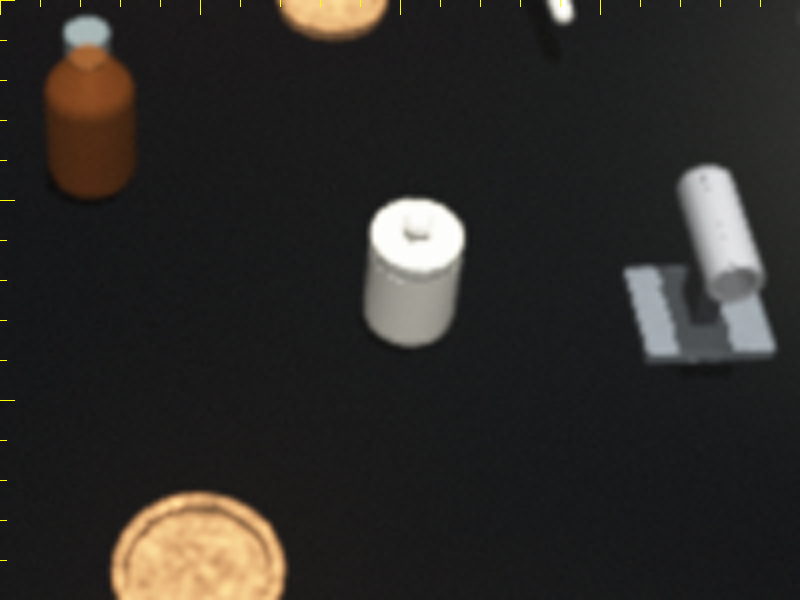

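```bash
cat > loc.py <<'E'
import numpy as np,cv2,pickle
from scipy.optimize import minimize
def proj(c,P):
    T=np.linalg.inv(np.array(c["pose"])); p=np.atleast_2d(P)@T[:3,:3].T+T[:3,3]
    return np.c_[c["fx"]*p[:,0]/p[:,2]+c["cx"],c["fy"]*p[:,1]/p[:,2]+c["cy"]]
def ray(c,u,v):
    R=np.array(c["pose"]); return R[:3,3],R[:3,:3]@np.array([(u-c["cx"])/c["fx"],(v-c["cy"])/c["fy"],1])
def onz(c,u,v,z):
    o,d=ray(c,u,v); return o+d*(z-o[2])/d[2]
th=np.linspace(0,2*np.pi,48,endpoint=False)
def cyl(x,y,r,z0,z1): return np.vstack([np.c_[x+r*np.cos(th),y+r*np.sin(th),0*th+z] for z in (z0,z1)])
def mask(c,sets,S=4):
    m=np.zeros((480*S,640*S),np.uint8)
    for P in sets:
        h=cv2.convexHull(((proj(c,P)+.5)*S).astype(np.float32)); cv2.fillConvexPoly(m,np.round(h).astype(np.int32),255)
    return cv2.resize(m,(640,480),interpolation=cv2.INTER_AREA).astype(float)/255
E
cat > run1.py <<'E'
from loc import *
C={n:pickle.load(open(n+"0.pkl","rb")) for n in("scene","side")}
def cork(im): h=im.astype(int); return ((h[...,0]>110)&(h[...,0]-h[...,2]>50)).astype(float)
def white(im): h=im.astype(int); return ((h.min(2)>90)&(h.max(2)-h.min(2)<35)).astype(float)
jar=lambda r,hs:lambda x,y:[cyl(x,y,r,0,hs),cyl(x,y,.007,hs,hs+.01)]
st=lambda r:lambda x,y:[cyl(x,y,r,0,.009)]
J={"js":jar(.015,.05),"jm":jar(.021,.056),"jl":jar(.028,.062)}
S={"ss":st(.03),"sm":st(.036),"sl":st(.043)}
obs=[("jarA",(218,161),J,white),("jarB",(263,219),J,white),("jarC",(401,373),J,white),("stA",(286,181),S,cork),("stB",(312,293),S,cork),("stC",(391,307),S,cork)]
for n,(u,v),M,f in obs:
    x0=onz(C["scene"],u,v,.03 if M is J else .006)[:2]
    for mn,mod in M.items():
        def cost(p,cs=("scene","side"),verbose=0):
            t=0
            for k in cs:
                c=C[k]; m=mask(c,mod(*p)); g=f(c["pixels"])
                q=proj(c,[*x0,.03])[0].astype(int); w=np.s_[max(q[1]-40,0):q[1]+40,max(q[0]-34,0):q[0]+34]
                t+=np.abs(m[w]-g[w]).sum()
            return t
        sx=np.array([x0,x0+[.008,0],x0+[0,.008]])
        r=minimize(cost,x0,method="Nelder-Mead",options=dict(initial_simplex=sx,xatol=2e-4))
        rs=[minimize(cost,r.x,args=((k,),),method="Nelder-Mead",options=dict(initial_simplex=np.array([r.x,r.x+[.005,0],r.x+[0,.005]]),xatol=2e-4)).x.round(4) for k in C]
        print(n,mn,r.x.round(4),round(r.fun),*rs)
E
python3 run1.py
```

```text
jarA js [ 0.5613 -0.3582] 146 [ 0.5609 -0.3596] [ 0.5613 -0.3581]
jarA jm [ 0.5606 -0.3518] 796 [ 0.5611 -0.3522] [ 0.5618 -0.3519]
jarA jl [ 0.5583 -0.345 ] 1779 [ 0.5583 -0.3449] [ 0.5595 -0.3448]
jarB js [ 0.5633 -0.1089] 518 [ 0.5633 -0.1089] [ 0.5577 -0.1148]
jarB jm [ 0.5606 -0.1108] 86 [ 0.5602 -0.1124] [ 0.561  -0.1101]
jarB jl [ 0.5636 -0.106 ] 854 [ 0.554  -0.1146] [ 0.5636 -0.106 ]
jarC js [0.5373 0.3631] 2150 [0.5373 0.3631] [0.5436 0.3507]
jarC jm [0.5384 0.3561] 1561 [0.5394 0.3588] [0.5385 0.3562]
jarC jl [0.5374 0.3543] 843 [0.5372 0.3539] [0.5377 0.3564]
stA ss [ 0.4433 -0.242 ] 446 [ 0.4432 -0.237 ] [ 0.4433 -0.242 ]
stA sm [ 0.4434 -0.2383] 121 [ 0.4428 -0.2402] [ 0.4434 -0.2379]
stA sl [ 0.4452 -0.2317] 863 [ 0.437  -0.2459] [ 0.4446 -0.2307]
stB ss [0.5642 0.1073] 103 [0.564  0.1056] [0.5643 0.1096]
stB sm [0.5637 0.1047] 543 [0.5622 0.1001] [0.5651 0.1167]
stB sl [0.553  0.1047] 1172 [0.5567 0.0945] [0.5634 0.1243]
stC ss [0.4604 0.2107] 951 [0.4592 0.2183] [0.4529 0.2018]
stC sm [0.456  0.2109] 499 [0.456  0.2109] [0.4546 0.2071]
stC sl [0.454  0.2085] 138 [0.454  0.2085] [0.4543 0.2118]
```

Run:
```python
from loc import *
C={n:pickle.load(open(n+"0.pkl","rb")) for n in("scene","side")}
s=C["scene"];d=C["side"]
def tri(a,b):
    o1,d1=ray(s,*a);o2,d2=ray(d,*b)
    A=np.c_[d1,-d2];t=np.linalg.lstsq(A,o2-o1,rcond=None)[0]
    p,q=o1+d1*t[0],o2+d2*t[1];return ((p+q)/2).round(4),np.linalg.norm(p-q).round(4)
# rod ends (far-left in scene = which in side?)
sa=(230+59/4,270+62/4);sb=(230+240/4,270+354/4)
da=(260+483/4,120+242/4);db=(260+564/4,120+453/4)
for a in(sa,sb): print("rod z=.03 scene",onz(s,*a,.03).round(4))
for a in(da,db): print("rod z=.03 side",onz(d,*a,.03).round(4))
print(tri(sa,db),tri(sb,da))
# tube ends
t1=(160+132/4,130+325/4);t2=(160+165/4,130+398/4)
e1=(260+706/4,230+182/4);e2=(260+735/4,230+283/4)
for a in(t1,t2): print("tube scene",onz(s,*a,.06).round(4))
for a in(e1,e2): print("tube side",onz(d,*a,.06).round(4))
for n,u in(("bottle",(347,236)),("beaker",(459,380))): print(n,onz(s,*u,.012).round(3))
# base plate corners z=.008
for a in((92,432),(208,402),(234,460),(120,490)): print("plate sc",onz(s,160+a[0]/4,130+a[1]/4,.008).round(4))
for a in((625,270),(645,356),(775,350)): print("plate sd",onz(d,260+a[0]/4,230+a[1]/4,.008).round(4))
```

```text
rod z=.03 scene [0.6757 0.0526 0.03  ]
rod z=.03 scene [0.6796 0.2427 0.03  ]
rod z=.03 side [0.6805 0.2386 0.03  ]
rod z=.03 side [0.6783 0.0501 0.03  ]
(array([0.677 , 0.0513, 0.0293]), np.float64(0.0033)) (array([0.6801, 0.2412, 0.0284]), np.float64(0.0022))
tube scene [ 0.6914 -0.1643  0.06  ]
tube scene [ 0.6977 -0.102   0.06  ]
tube side [ 0.6998 -0.1034  0.06  ]
tube side [ 0.6931 -0.1636  0.06  ]
bottle [0.425 0.006 0.012]
beaker [0.452 0.403 0.012]
plate sc [ 0.7233 -0.1551  0.008 ]
plate sc [ 0.662  -0.1489  0.008 ]
plate sc [ 0.6675 -0.0998  0.008 ]
plate sc [ 0.7263 -0.1061  0.008 ]
plate sd [ 0.6676 -0.1081  0.008 ]
plate sd [ 0.6618 -0.1591  0.008 ]
plate sd [ 0.7224 -0.1638  0.008 ]
```

```bash
cat > go.py <<'E'
# usage: go.py x y z [azimuth of tool y, deg]  -> shift in tool axes & turn
import sys,numpy as np
from bench import *
def go(args):
    s=observe();R=np.array(s["eef_rot"]);p=np.array(s["tcp_pos"])
    a=[float(v) for v in args]
    d=R.T@(np.array(a[:3])-p)
    az=np.degrees(np.arctan2(R[1,1],R[0,1])); t=0
    if len(a)>3: t=(az-a[3]+180)%360-180
    print("shift",d.round(4),"turn",round(t,2),"| tcp",p.round(4),"az",round(az,2),"q7",round(s["q"][6],2),"w",round(s["width"],3),"f",np.round(s["ft_force"],1),"t",round(s["t"],2))
L=sys.argv[1:]
while L:
    if ":" in L: i=L.index(":"); go(L[:i]); L=L[i+1:]
    else: go(L); L=[]
E
python3 go.py .5372 .355 .1 : .5372 .355 .022
python3 - <<'E'
from loc import *
s=pickle.load(open("scene0.pkl","rb"));d=pickle.load(open("side0.pkl","rb"))
print(onz(d,341,136,0),onz(s,409,480,0.0))
E
```

```text
shift [-0.3188 -0.0899  0.1307] turn 0 | tcp [0.2935 0.5794 0.2306] az 63.14 q7 -0.07 w 1.0 f [ 0.5 -0.5 -0.2] t 0.15
shift [-0.3188 -0.0898  0.2087] turn 0 | tcp [0.2935 0.5794 0.2306] az 63.14 q7 -0.07 w 1.0 f [ 0.5 -0.5 -0.2] t 0.15
[0.63261438 0.49647879 0.        ] [0.61922504 0.4990834  0.        ]
```

Request:
move_arm:
  plan:
    - [-0.319, -0.09, 0.06, 0]
    - [-0.319, -0.09, 0.06, 0]
    - [-0.319, -0.09, 0.06, 0]
    - [-0.319, -0.09, 0.06, 0]
    - [-0.319, -0.09, 0.06, 0]
    - [-0.319, -0.09, 0.06, 0]
    - [-0.319, -0.09, 0.06, 0]
    - [-0.319, -0.09, 0.06, 0]
    - [-0.319, -0.09, 0.06, 0]
    - [-0.319, -0.09, 0.11, 0]
    - [-0.319, -0.09, 0.11, 0]
    - [-0.319, -0.09, 0.11, 0]
  claw: 1

```text
t: 1.15
tcp_pos: [0.5351, 0.3541, 0.1181]
eef_rot: [[-0.892, 0.452, -0.006], [0.452, 0.892, -0.004], [0.003, -0.006, -1.0]]
ft_force: [-0.3, -0.3, -0.7]
width: 0.999
```

```bash
python3 go.py .5372 .355 .022
cat > pic.py <<'E'
import sys,cv2,pickle
from bench import *
for a in sys.argv[1:]:
    n,tag=a.split(":"); c=read_camera(n); cv2.imwrite(f"pics/{n}{tag}.png",c["pixels"][:,:,::-1]); pickle.dump(c,open(f"{n}{tag}.pkl","wb"))
E
python3 pic.py wrist:1
```

```text
shift [-0.0018  0.0023  0.0961] turn 0 | tcp [0.5351 0.3541 0.1181] az 63.16 q7 0.47 w 0.999 f [-0.3 -0.3 -0.7] t 1.15
```

View pics/wrist1.png

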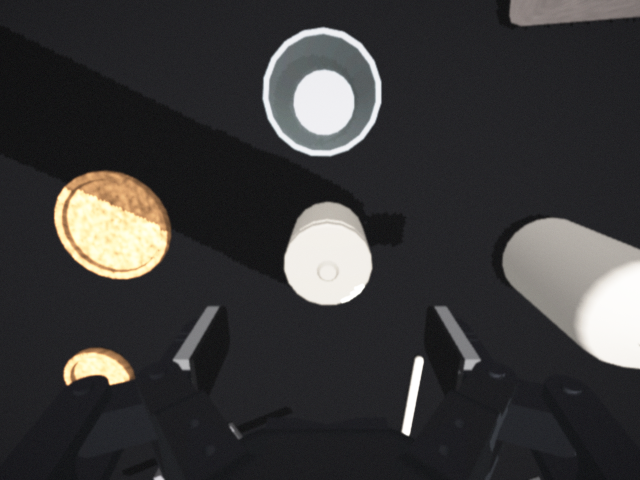

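The jar knob is at (328,271), midway between the fingers (~326), so it's well centred. I'll check the wrist estimate against the others.

Run:
```python
from loc import *
w=pickle.load(open("wrist1.pkl","rb"))
print("jarL",onz(w,328,271,.072).round(4)," standL",onz(w,112,225,.006).round(4),"beaker rim",onz(w,322,92,.075).round(4))
```

```text
jarL [0.537  0.3548 0.072 ]  standL [0.4538 0.2103 0.006 ] beaker rim [0.4482 0.3964 0.075 ]
```

Request:
move_arm:
  plan:
    - [-0.001, 0.002, 0.04, 0]
    - [-0.001, 0.002, 0.08, 0]
    - [-0.001, 0.002, 0.096, 0]
    - [-0.001, 0.002, 0.096, 0]
    - [-0.001, 0.002, 0.096, 0]

```text
t: 1.62
tcp_pos: [0.5397, 0.3578, 0.0265]
eef_rot: [[-0.893, 0.451, 0.001], [0.451, 0.893, 0.001], [-0.0, 0.001, -1.0]]
ft_force: [0.3, 0.4, 1.2]
width: 1.0
```

Request:
move_arm:
  plan:
    - [0, 0, 0, 0]
    - [0, 0, 0, 0]
    - [0, 0, 0, 0]
    - [0, 0, 0, 0]
    - [0, 0, 0, 0]
    - [0, 0, 0, 0]
  claw: 0.5
  grip_force: 40

```text
t: 2.12
tcp_pos: [0.5407, 0.3575, 0.0279]
eef_rot: [[-0.892, 0.452, 0.003], [0.452, 0.892, 0.002], [-0.002, 0.003, -1.0]]
ft_force: [-0.9, -1.4, 8.6]
width: 0.646
```

```bash
python3 go.py .454 .21 .13 : .454 .21 .026; python3 pic.py wrist:2 scene:2
```

```text
shift [ 0.0106 -0.1705 -0.1026] turn 0 | tcp [0.5407 0.3575 0.0279] az 63.14 q7 0.48 w 0.646 f [-0.9 -1.4  8.6] t 2.12
shift [ 0.0107 -0.1708  0.0014] turn 0 | tcp [0.5407 0.3575 0.0279] az 63.14 q7 0.48 w 0.646 f [-0.9 -1.4  8.6] t 2.12
```

View pics/wrist2.png

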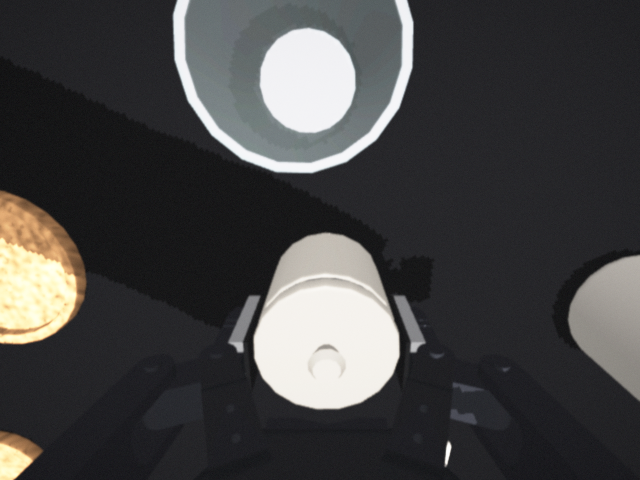

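The grip on the large jar holds (width 0.646, about 55 mm).

Request:
move_arm:
  plan:
    - [0, 0, -0.03, 0]
    - [0, 0, -0.06, 0]
    - [0.003, -0.05, -0.08, 0]
    - [0.006, -0.09, -0.08, 0]
    - [0.009, -0.13, -0.08, 0]
    - [0.009, -0.17, -0.08, 0]
    - [0.009, -0.17, -0.08, 0]
    - [0.009, -0.17, -0.06, 0]
    - [0.009, -0.17, -0.04, 0]
    - [0.009, -0.17, -0.03, 0]
    - [0.009, -0.17, -0.03, 0]
    - [0.009, -0.17, -0.03, 0]

```text
t: 3.22
tcp_pos: [0.4547, 0.2094, 0.0556]
eef_rot: [[-0.892, 0.452, -0.0], [0.452, 0.892, -0.0], [0.0, -0.0, -1.0]]
ft_force: [-0.4, -0.3, -0.7]
width: 0.642
```

```bash
python3 pic.py side:3 scene:3;  python3 go.py .456 .2085 .032
python3 - <<'E'
import cv2,numpy as np
a=cv2.imread("pics/scene3.png")[240:400,300:480];b=cv2.imread("pics/side3.png")[110:250,200:380]
cv2.imwrite("pics/c3.png",np.hstack([cv2.resize(a,(400,356)),cv2.resize(b,(400,356))]))
E
```

```text
shift [-0.0011 -0.0009  0.0242] turn 0 | tcp [0.4554 0.2098 0.0562] az 63.15 q7 0.61 w 0.644 f [ 0.3 -0.5 -1.5] t 3.32
```

View pics/c3.png

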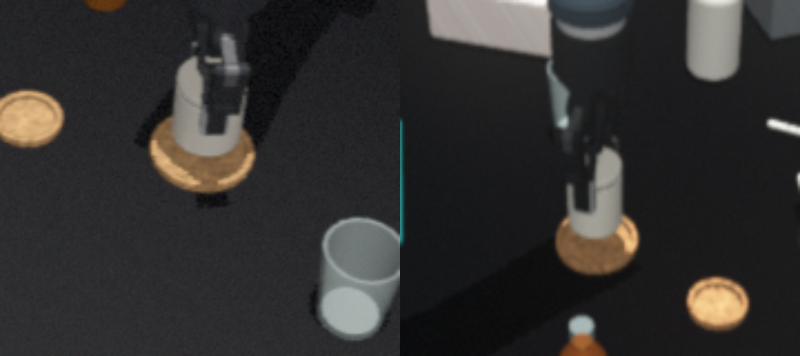

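The jar hangs upright over the large stand; I'll lower it about 25 mm.

Request:
move_arm:
  plan:
    - [0, 0, 0.015, 0]
    - [0, 0, 0.022, 0]
    - [0, 0, 0.025, 0]
    - [0, 0, 0.025, 0]
    - [0, 0, 0.025, 0]

```text
t: 3.73
tcp_pos: [0.4547, 0.2094, 0.0309]
eef_rot: [[-0.892, 0.452, 0.0], [0.452, 0.892, 0.0], [-0.0, 0.0, -1.0]]
ft_force: [-1.4, -1.4, 3.6]
width: 0.641
```

Request:
move_arm:
  plan:
    - [0, 0, 0, 0]
    - [0, 0, 0, 0]
    - [0, 0, 0, 0]
    - [0, 0, 0, 0]
  claw: 1

```text
t: 4.07
tcp_pos: [0.4548, 0.2093, 0.0304]
eef_rot: [[-0.892, 0.452, 0.0], [0.452, 0.892, 0.0], [-0.0, 0.0, -1.0]]
ft_force: [0.2, 0.0, 0.0]
width: 1.003
```

```bash
python3 go.py .679 .2165 .13 -0.95; python3 pic.py wrist:4
```

```text
shift [-0.1968  0.1078 -0.0995] turn 64.09 | tcp [0.4548 0.2093 0.0304] az 63.14 q7 0.61 w 1.003 f [0.2 0.  0. ] t 4.07
```

View pics/wrist4.png

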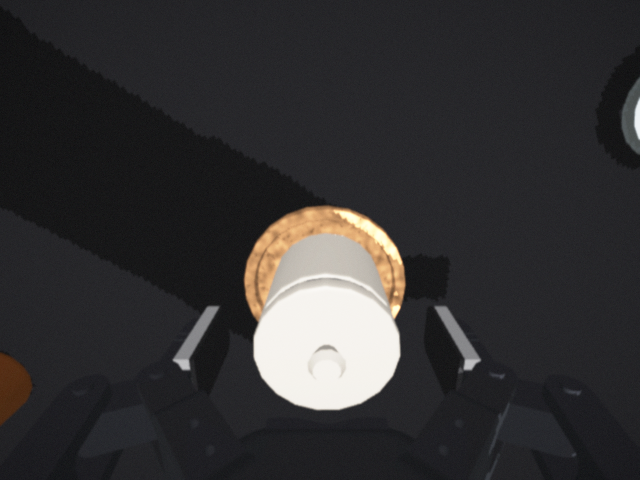

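The large jar sits centred in its recess. Now the rod: rise, go over and turn.

Request:
move_arm:
  plan:
    - [0, 0, -0.04, 0]
    - [0, 0, -0.08, 0]
    - [0, 0, -0.11, 0]
    - [-0.197, 0.108, -0.11, 64.1]
    - [-0.197, 0.108, -0.11, 64.1]
    - [-0.197, 0.108, -0.11, 64.1]
    - [-0.197, 0.108, -0.11, 64.1]
    - [-0.197, 0.108, -0.11, 64.1]
    - [-0.197, 0.108, -0.11, 64.1]
    - [-0.197, 0.108, -0.11, 64.1]
    - [-0.197, 0.108, -0.11, 64.1]
    - [-0.197, 0.108, -0.11, 64.1]

```text
t: 5.12
tcp_pos: [0.6792, 0.2164, 0.1397]
eef_rot: [[0.023, 1.0, -0.001], [1.0, -0.023, -0.0], [-0.0, -0.001, -1.0]]
ft_force: [-0.5, 0.0, -0.4]
width: 0.998
```

Request:
move_arm:
  plan:
    - [0, 0, 0, 0]
    - [0, 0, 0, 0]
    - [0, 0, 0, 0]
  claw: 0.45

```text
t: 5.37
tcp_pos: [0.6789, 0.2166, 0.1402]
eef_rot: [[0.013, 1.0, -0.0], [1.0, -0.013, -0.0], [-0.0, -0.0, -1.0]]
ft_force: [0.9, 0.1, -0.1]
width: 0.602
```

```bash
python3 go.py .679 .2165 .0115 -0.95; python3 pic.py wrist:5
```

```text
shift [-0.000e+00  1.000e-04  1.287e-01] turn 0.2 | tcp [0.6789 0.2166 0.1402] az -0.75 q7 -0.2 w 0.602 f [ 0.9  0.1 -0.1] t 5.37
```

View pics/wrist5.png

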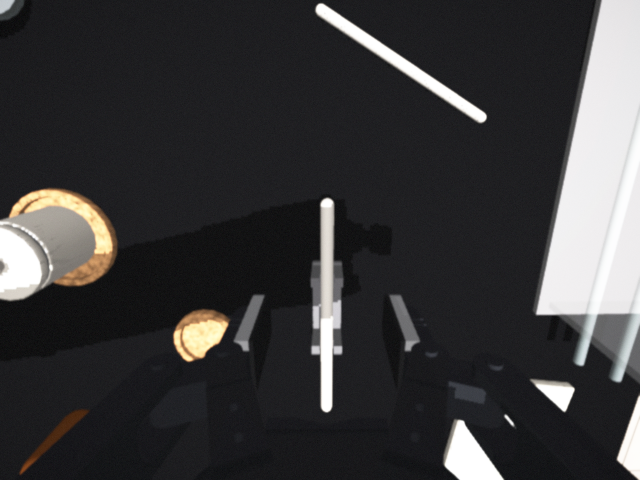

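Run:
```python
from loc import *
w=pickle.load(open("wrist5.pkl","rb"))
for u,v in((327,203),(326.5,408)): print(onz(w,u,v,.03).round(4))
print(onz(w,204,330,.006))
import cv2
c=cv2.imread("pics/wrist5.png")[190:420,270:390];cv2.imwrite("pics/c5.png",cv2.resize(c,None,fx=2.5,fy=2.5,interpolation=cv2.INTER_CUBIC))
```

```text
[0.6807 0.2428 0.03  ]
[0.6775 0.0489 0.03  ]
[0.5647651  0.11863619 0.006     ]
```

View pics/c5.png

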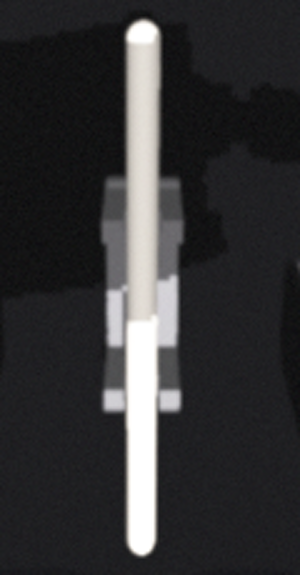

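Request:
move_arm:
  plan:
    - [0, 0.001, 0.04, 0.2]
    - [0, 0.001, 0.08, 0.2]
    - [0, 0.001, 0.11, 0.2]
    - [0, 0.001, 0.128, 0.2]
    - [0, 0.001, 0.128, 0.2]
    - [0, 0.001, 0.128, 0.2]
    - [0, 0.001, 0.128, 0.2]

```text
t: 6.0
tcp_pos: [0.6816, 0.2168, 0.0142]
eef_rot: [[0.02, 1.0, 0.003], [1.0, -0.02, 0.001], [0.001, 0.003, -1.0]]
ft_force: [0.3, 1.4, -0.3]
width: 0.45
```

Request:
move_arm:
  plan:
    - [0, 0, 0, 0]
    - [0, 0, 0, 0]
    - [0, 0, 0, 0]
    - [0, 0, 0, 0]
    - [0, 0, 0, 0]
    - [0, 0, 0, 0]
  claw: 0
  grip_force: 50

```text
t: 6.5
tcp_pos: [0.6807, 0.217, 0.0132]
eef_rot: [[0.02, 1.0, 0.001], [1.0, -0.02, 0.001], [0.001, 0.001, -1.0]]
ft_force: [-0.8, 0.4, 5.2]
width: 0.096
```

```bash
python3 go.py .679 .2165 .0115 -0.95; python3 pic.py wrist:6
```

```text
shift [-0.0005 -0.0017  0.0017] turn -0.19 | tcp [0.6807 0.217  0.0132] az -1.14 q7 -0.17 w 0.096 f [-0.8  0.4  5.2] t 6.5
```

View pics/wrist6.png

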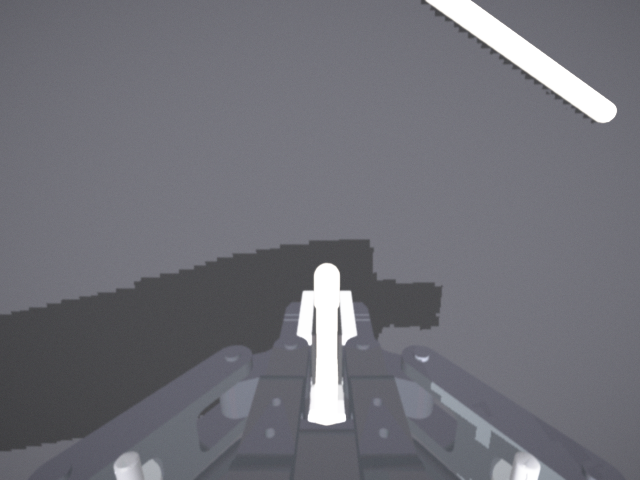

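Rod gripped (width 0.096). I'll refine the tube axis from enlarged crops of the first pictures.

Run:
```python
import cv2,numpy as np
a=cv2.imread("pics/scene0.png")[200:256,178:223];b=cv2.imread("pics/side0.png")[265:325,412:457]
A=cv2.resize(a,None,fx=8,fy=8,interpolation=cv2.INTER_CUBIC);B=cv2.resize(b,None,fx=8,fy=8,interpolation=cv2.INTER_CUBIC)
A=cv2.copyMakeBorder(A,0,B.shape[0]-A.shape[0],0,0,cv2.BORDER_CONSTANT)
c=np.hstack([A,B])
for k in range(0,90,5): cv2.line(c,(k*8,0),(k*8,8),(0,255,255),1)
for k in range(0,60,5): cv2.line(c,(0,k*8),(8,k*8),(0,255,255),1)
cv2.imwrite("pics/tube.png",c)
```

```text
(no output)
```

View pics/tube.png

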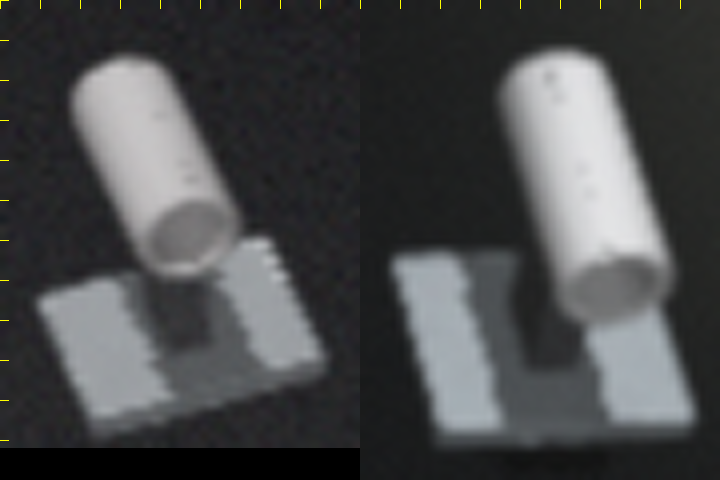

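```bash
cat > tube.py <<'E'
from loc import *
C={n:pickle.load(open(n+"0.pkl","rb")) for n in("scene","side")}
A=np.array([(73,105),(78,80),(95,65),(125,56),(152,58),(168,68),(240,215),(236,240),(215,265),(185,276),(158,272),(145,260)])/8+[178,200]
B=np.array([(140,95),(147,70),(170,55),(205,49),(235,53),(247,65),(312,265),(310,290),(290,315),(250,325),(215,318),(200,300)])/8+[412,265]
def tube(x,y,a,z=.06,L=.06,r=.013):
    u=np.array([np.sin(a),np.cos(a),0]);n=np.array([np.cos(a),-np.sin(a),0])
    return np.vstack([np.array([x,y,z])+u*s+r*(np.cos(th)[:,None]*n+np.sin(th)[:,None]*[0,0,1]) for s in(-L/2,L/2)])
def pm(P,S=8):
    m=np.zeros((480*S,640*S),np.uint8);cv2.fillPoly(m,[np.round((P)*S).astype(np.int32)],255);return cv2.resize(m,(640,480),interpolation=cv2.INTER_AREA)/255.
G={"scene":pm(A),"side":pm(B)}
def cost(p,ks): return sum(np.abs(mask(C[k],[tube(p[0],p[1],p[2]*10,p[3])],8)-G[k]).sum() for k in ks)
x0=np.array([.6955,-.1335,.01,.06])
for ks in (("scene","side"),("scene",),("side",)):
    f=(lambda p:cost(p,ks)) if len(ks)>1 else (lambda p:cost([*p[:3],.06],ks))
    q=x0 if len(ks)>1 else x0[:3]
    r=minimize(f,q,method="Nelder-Mead",options=dict(initial_simplex=np.vstack([q]+[q+.006*e for e in np.eye(len(q))]),xatol=1e-4))
    print(ks,r.x.round(4),"az tilt deg",np.degrees(r.x[2]*10).round(2),round(r.fun,1))
E
python3 tube.py
```

```text
('scene', 'side') [ 0.695  -0.1335  0.0103  0.0614] az tilt deg 5.92 43.3
('scene',) [ 0.6941 -0.1346  0.0093] az tilt deg 5.35 11.4
('side',) [ 0.696  -0.1327  0.0097] az tilt deg 5.54 13.8
```

Request:
move_arm:
  plan:
    - [0, 0, -0.02, 0]
    - [0, 0, -0.04, 0]
    - [0, 0, -0.05, 0]
    - [0, 0, -0.05, 0]

```text
t: 6.88
tcp_pos: [0.682, 0.2169, 0.0649]
eef_rot: [[0.02, 1.0, 0.004], [1.0, -0.02, 0.001], [0.001, 0.004, -1.0]]
ft_force: [-0.1, 0.6, 0.7]
width: 0.093
```

```bash
python3 go.py .716 .081 .0432 -5.6
```

```text
shift [-0.1352  0.0367  0.0216] turn 4.43 | tcp [0.682  0.2169 0.0649] az -1.17 q7 -0.18 w 0.093 f [-0.1  0.6  0.7] t 6.88
```

Request:
move_arm:
  plan:
    - [-0.03, 0.037, 0, 4.4]
    - [-0.06, 0.037, 0.01, 4.4]
    - [-0.09, 0.037, 0.02, 4.4]
    - [-0.11, 0.037, 0.02, 4.4]
    - [-0.125, 0.037, 0.02, 4.4]
    - [-0.135, 0.037, 0.02, 4.4]
    - [-0.135, 0.037, 0.02, 4.4]
    - [-0.135, 0.037, 0.02, 4.4]
    - [-0.135, 0.037, 0.02, 4.4]
    - [-0.135, 0.037, 0.02, 4.4]

```text
t: 7.72
tcp_pos: [0.7144, 0.0836, 0.0424]
eef_rot: [[0.094, 0.996, 0.0], [0.996, -0.094, 0.002], [0.002, 0.0, -1.0]]
ft_force: [-0.2, 0.1, 0.8]
width: 0.092
```

```bash
python3 pic.py scene:7 side:7; python3 go.py .716 .081 .0432 -5.6
python3 - <<'E'
import cv2,numpy as np
a=cv2.imread("pics/scene7.png")[195:345,170:290];b=cv2.imread("pics/side7.png")[175:325,370:490]
cv2.imwrite("pics/c7.png",np.hstack([cv2.resize(i,(400,500),interpolation=cv2.INTER_CUBIC) for i in(a,b)]))
E
```

```text
shift [-0.0016  0.0018 -0.0008] turn 0.16 | tcp [0.7144 0.0827 0.0424] az -5.44 q7 -0.05 w 0.093 f [-0.1  0.1  0.1] t 7.82
```

View pics/c7.png

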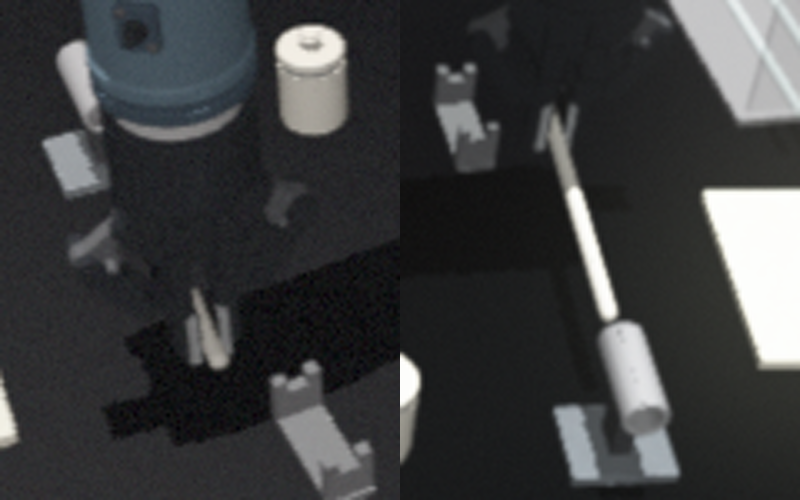

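Run:
```python
from loc import *
import cv2
d=pickle.load(open("side7.pkl","rb"))
t=np.array([.7144,.0827,.0424]);a=np.radians(5.44);u=np.array([np.sin(a),np.cos(a),0])
for s in(-.005,-.05,-.1,-.1655): print(s,proj(d,t+[0,0,.0168]+u*s).round(1))
tc=np.array([.695,-.1335,.06]);a=np.radians(5.6);u=np.array([np.sin(a),np.cos(a),0])
print("tube",proj(d,np.array([tc+u*.03,tc,tc-u*.03])).round(1))
c=d["pixels"][195:315,405:465,::-1];c=cv2.resize(c,None,fx=5,fy=5,interpolation=cv2.INTER_CUBIC)
for k in range(0,60,5): cv2.line(c,(k*5,0),(k*5,6),(0,255,255),1)
for k in range(0,120,5): cv2.line(c,(0,k*5),(6,k*5),(0,255,255),1)
cv2.imwrite("pics/c7b.png",c)
```

```text
-0.005 [[415.6 212.9]]
-0.05 [[419.9 227. ]]
-0.1 [[425.  243.7]]
-0.1655 [[432.3 267.6]]
tube [[435.6 275.7]
 [439.3 287.9]
 [443.1 300.7]]
```

View pics/c7b.png

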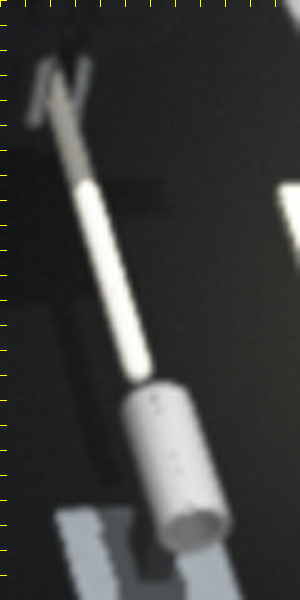

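The side view shows the rod on the tube's line, with the tip about 15 mm short at (433,269). I'll trim sideways and feed in part way, watching the force.

Request:
move_arm:
  plan:
    - [0, 0.002, -0.001, 0.2]
    - [0, 0.002, -0.001, 0.2]
    - [-0.01, 0.002, -0.001, 0.2]
    - [-0.02, 0.002, -0.001, 0.2]
    - [-0.03, 0.002, -0.001, 0.2]
    - [-0.04, 0.002, -0.001, 0.2]
    - [-0.04, 0.002, -0.001, 0.2]

```text
t: 8.4
tcp_pos: [0.7122, 0.0356, 0.0435]
eef_rot: [[0.105, 0.994, -0.0], [0.994, -0.105, -0.003], [-0.003, 0.0, -1.0]]
ft_force: [-0.7, -1.3, -0.2]
width: 0.094
```

```bash
python3 pic.py side:8; python3 go.py .7019 -.0633 .0432 -5.6
python3 - <<'E'
import cv2
c=cv2.imread("pics/side8.png")[205:315,400:465];cv2.imwrite("pics/c8.png",cv2.resize(c,None,fx=5,fy=5,interpolation=cv2.INTER_CUBIC))
E
```

```text
shift [-1.014e-01  1.000e-04  4.000e-04] turn -0.36 | tcp [0.7123 0.0376 0.0434] az -5.96 q7 0.0 w 0.09 f [0.7 0.9 0.1] t 8.45
```

View pics/c8.png

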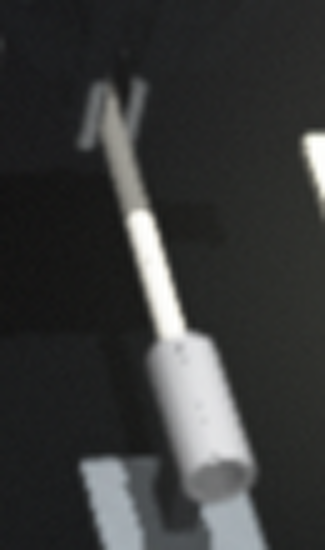

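The rod has entered the bore with almost no force. Feeding the rest.

Request:
move_arm:
  plan:
    - [-0.015, 0, 0, 0]
    - [-0.03, 0, 0, 0]
    - [-0.045, 0, 0, 0]
    - [-0.06, 0, 0, 0]
    - [-0.075, 0, 0, 0]
    - [-0.088, 0, 0, 0]
    - [-0.097, 0, 0, 0]
    - [-0.101, 0, 0, 0]
    - [-0.101, 0, 0, 0]
    - [-0.101, 0, 0, 0]
    - [-0.101, 0, 0, 0]

```text
t: 9.37
tcp_pos: [0.7026, -0.0581, 0.0432]
eef_rot: [[0.099, 0.995, 0.0], [0.995, -0.099, 0.001], [0.001, -0.0, -1.0]]
ft_force: [-0.7, 0.8, 0.5]
width: 0.093
```

```bash
python3 pic.py side:9 scene:9; python3 go.py .7019 -.0633 .0432 -5.6
python3 - <<'E'
import cv2,numpy as np
c=cv2.imread("pics/side9.png")[225:345,405:485];d=cv2.imread("pics/scene9.png")[175:295,160:240];cv2.imwrite("pics/c9.png",cv2.resize(np.hstack([c,d]),None,fx=5,fy=5,interpolation=cv2.INTER_CUBIC))
E
```

```text
shift [-0.0051 -0.0001  0.    ] turn -0.06 | tcp [ 0.7025 -0.0582  0.0432] az -5.66 q7 0.14 w 0.098 f [ 0.1  0.5 -0.6] t 9.47
```

View pics/c9.png

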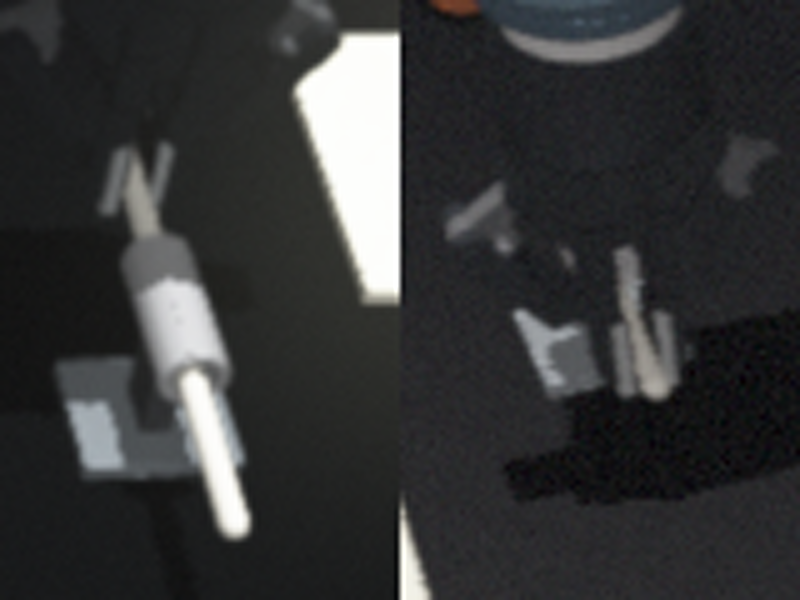

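Run:
```python
from loc import *
d=pickle.load(open("side9.pkl","rb"));s=pickle.load(open("scene9.pkl","rb"))
a=onz(d,405+234/5-.5,225+538/5-.5,.057); b=onz(s,160+(653-400)/5-.5,175+398/5-.5,.057)
print("far tip",a.round(4),"near tip",b.round(4))
```

```text
far tip [ 0.6846 -0.2284  0.057 ] near tip [ 0.7082 -0.0297  0.057 ]
```

Request:
move_arm:
  plan:
    - [-0.005, 0, 0, 0]
    - [-0.005, 0, 0, 0]
    - [-0.005, 0, 0, 0]
    - [-0.005, 0, 0, 0]
    - [-0.005, 0, 0, 0]

```text
t: 9.88
tcp_pos: [0.7019, -0.0645, 0.0433]
eef_rot: [[0.1, 0.995, -0.0], [0.995, -0.1, 0.0], [0.0, -0.0, -1.0]]
ft_force: [0.8, 0.4, 0.2]
width: 0.096
```

```bash
python3 pic.py side:10 scene:10; python3 go.py .7019 -.0633 .0432 -5.6
python3 - <<'E'
import cv2,numpy as np
c=cv2.imread("pics/side10.png")[225:345,405:485];d=cv2.imread("pics/scene10.png")[175:295,160:240];cv2.imwrite("pics/c10.png",cv2.resize(np.hstack([c,d]),None,fx=5,fy=5,interpolation=cv2.INTER_CUBIC))
E
```

```text
shift [ 0.0012 -0.0001  0.0001] turn -0.15 | tcp [ 0.7019 -0.0645  0.0433] az -5.75 q7 0.15 w 0.097 f [ 0.5 -0.6  0.1] t 9.98
```

View pics/c10.png

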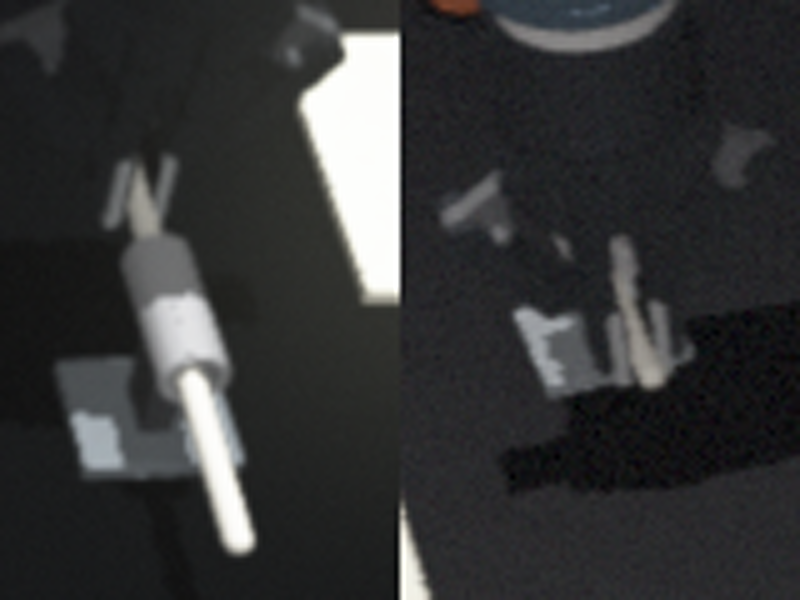

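Request:
move_arm:
  plan:
    - [0.001, 0, 0.003, 0]
    - [0.001, 0, 0.003, 0]
    - [0.001, 0, 0.003, 0]

```text
t: 10.23
tcp_pos: [0.7021, -0.0635, 0.0403]
eef_rot: [[0.1, 0.995, 0.0], [0.995, -0.1, 0.0], [0.0, 0.0, -1.0]]
ft_force: [0.5, 0.1, 1.2]
width: 0.097
```

Request:
move_arm:
  plan:
    - [0, 0, 0, 0]
    - [0, 0, 0, 0]
    - [0, 0, 0, 0]
    - [0, 0, -0.03, 0]
    - [0, 0, -0.07, 0]
    - [0, 0, -0.1, 0]
    - [0, 0, -0.1, 0]
  claw: 0.5

```text
t: 10.82
tcp_pos: [0.7064, -0.0647, 0.148]
eef_rot: [[0.101, 0.995, 0.012], [0.995, -0.101, -0.001], [0.0, 0.012, -1.0]]
ft_force: [1.9, -0.4, 0.9]
width: 0.497
```

```bash
python3 go.py .5606 -.111 .12 : .5606 -.111 .12 63; python3 pic.py side:11 scene:11 wrist:11
python3 - <<'E'
import cv2,numpy as np
c=cv2.imread("pics/side11.png")[225:345,405:485];d=cv2.imread("pics/scene11.png")[175:295,160:240];cv2.imwrite("pics/c11.png",cv2.resize(np.hstack([c,d]),None,fx=5,fy=5,interpolation=cv2.INTER_CUBIC))
E
```

```text
shift [-0.0607 -0.1407  0.0263] turn 0 | tcp [ 0.7064 -0.0647  0.148 ] az -5.78 q7 0.12 w 0.497 f [ 1.9 -0.4  0.9] t 10.82
shift [-0.0607 -0.1407  0.0263] turn -68.78 | tcp [ 0.7064 -0.0647  0.148 ] az -5.78 q7 0.12 w 0.497 f [ 1.9 -0.4  0.9] t 10.82
```

View pics/c11.png

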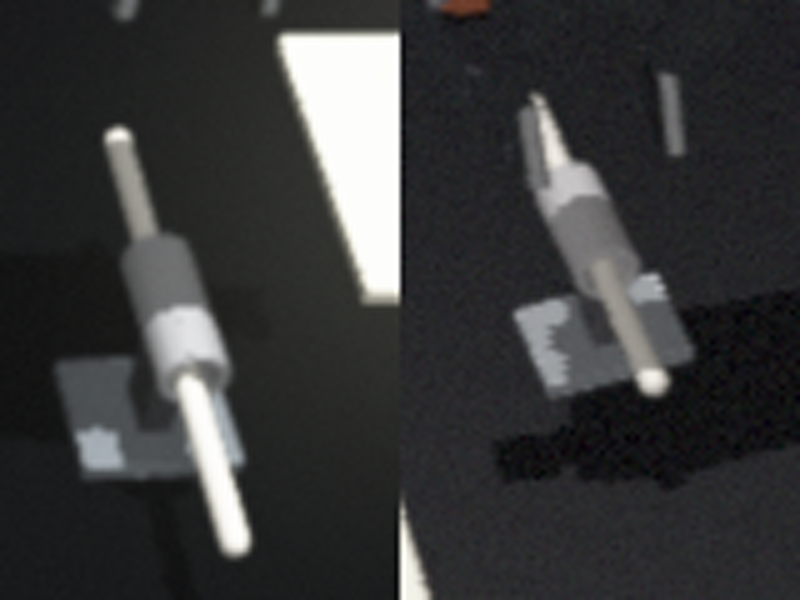

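View pics/wrist11.png

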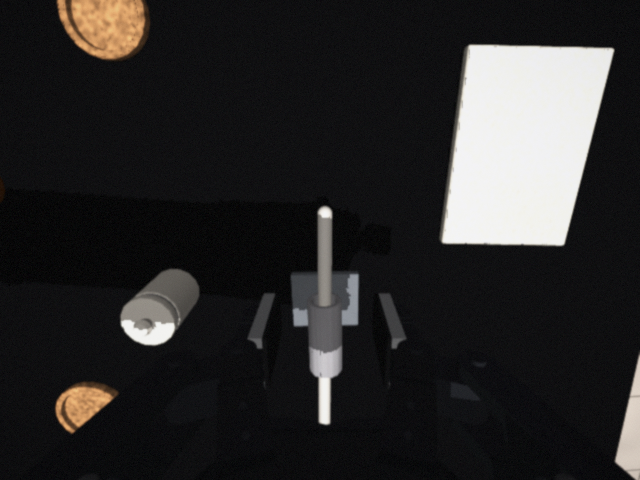

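Run:
```python
from loc import *
d=pickle.load(open("side11.pkl","rb"));s=pickle.load(open("scene11.pkl","rb"));w=pickle.load(open("wrist11.pkl","rb"))
print("side tips",onz(d,405+119/5-.5,225+128/5-.5,.057).round(4),onz(d,405+235/5-.5,225+555/5-.5,.057).round(4))
print("scene near tip",onz(s,160+253/5-.5,175+396/5-.5,.057).round(4))
print("wrist: tips",onz(w,325,207,.06).round(4),onz(w,324,424,.06).round(4),"tube ends",onz(w,325,298,.073).round(4),onz(w,325,374,.073).round(4))
print("jarM",onz(w,145,323,.066).round(4))
```

```text
side tips [ 0.707  -0.0331  0.057 ] [ 0.6825 -0.2351  0.057 ]
scene near tip [ 0.7078 -0.0307  0.057 ]
wrist: tips [ 0.7061 -0.0339  0.06  ] [ 0.6862 -0.2192  0.06  ] tube ends [ 0.6999 -0.0943  0.073 ] [ 0.6934 -0.1575  0.073 ]
jarM [ 0.5676 -0.1047  0.066 ]
```

The rod sits centred: tip y values −0.033 and −0.235 give a middle of −0.134, against −0.1335 for the tube. Next, the middle jar.

Request:
move_arm:
  plan:
    - [-0.061, -0.141, 0.015, 0]
    - [-0.061, -0.141, 0.015, 0]
    - [-0.061, -0.141, 0.015, 0]
    - [-0.061, -0.141, 0.015, 0]
    - [-0.061, -0.141, 0.015, 0]
    - [-0.061, -0.141, 0.015, 0]
    - [-0.061, -0.141, 0.015, 0]
    - [-0.061, -0.141, 0.015, 0]
  claw: 0.85

```text
t: 11.63
tcp_pos: [0.5566, -0.1094, 0.1249]
eef_rot: [[0.099, 0.995, 0.0], [0.995, -0.099, 0.0], [0.0, 0.0, -1.0]]
ft_force: [-0.0, 0.5, -1.0]
width: 0.85
```

```bash
python3 pic.py wrist:12;python3 go.py .5606 -.111 .02
```

```text
shift [-0.0012  0.0041  0.1049] turn 0 | tcp [ 0.5566 -0.1095  0.1249] az -5.67 q7 0.24 w 0.849 f [ 0.   0.3 -0.5] t 11.68
```

View pics/wrist12.png

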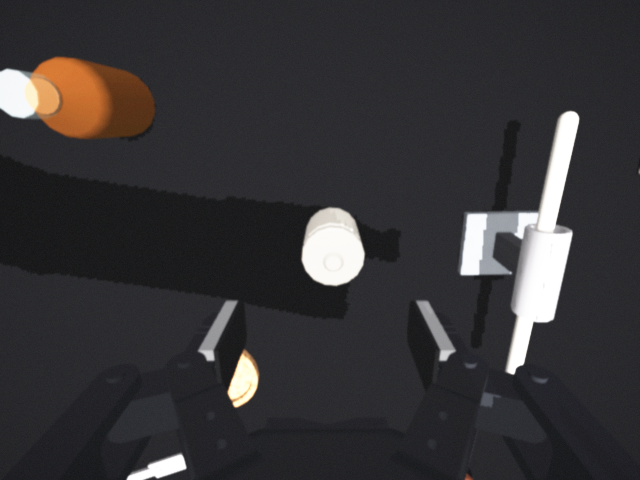

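Jar M's knob is at (333,263), slightly right of the finger centre, which fits the 4 mm correction.

Request:
move_arm:
  plan:
    - [-0.001, 0.004, 0.03, 0]
    - [-0.001, 0.004, 0.06, 0]
    - [-0.001, 0.004, 0.09, 0]
    - [-0.001, 0.004, 0.105, 0]
    - [-0.001, 0.004, 0.105, 0]
    - [-0.001, 0.004, 0.105, 0]

```text
t: 12.18
tcp_pos: [0.5596, -0.1113, 0.0197]
eef_rot: [[0.1, 0.995, -0.001], [0.995, -0.1, 0.0], [-0.0, -0.001, -1.0]]
ft_force: [1.0, -0.2, 0.4]
width: 0.85
```

Request:
move_arm:
  plan:
    - [0, 0, 0, 0]
    - [0, 0, 0, 0]
    - [0, 0, 0, 0]
    - [0, 0, 0, 0]
    - [0, 0, 0, 0]
    - [0, 0, 0, 0]
  claw: 0.3
  grip_force: 40

```text
t: 12.68
tcp_pos: [0.5608, -0.1117, 0.0219]
eef_rot: [[0.1, 0.995, 0.003], [0.995, -0.1, -0.0], [0.0, 0.003, -1.0]]
ft_force: [-1.6, 0.2, 6.6]
width: 0.479
```

```bash
python3 go.py .4435 -.239 .05
```

```text
shift [-0.1384 -0.1038 -0.0284] turn 0 | tcp [ 0.5608 -0.1117  0.0219] az -5.75 q7 0.29 w 0.479 f [-1.6  0.2  6.6] t 12.68
```

Request:
move_arm:
  plan:
    - [0, 0, -0.03, 0]
    - [0, 0, -0.06, 0]
    - [-0.03, -0.022, -0.06, 0]
    - [-0.06, -0.045, -0.06, 0]
    - [-0.09, -0.068, -0.06, 0]
    - [-0.12, -0.09, -0.06, 0]
    - [-0.138, -0.104, -0.06, 0]
    - [-0.138, -0.104, -0.06, 0]
    - [-0.138, -0.104, -0.04, 0]
    - [-0.138, -0.104, -0.025, 0]
    - [-0.138, -0.104, -0.025, 0]
    - [-0.138, -0.104, -0.025, 0]

```text
t: 13.68
tcp_pos: [0.4421, -0.2381, 0.0454]
eef_rot: [[0.1, 0.995, -0.001], [0.995, -0.1, 0.0], [0.0, -0.001, -1.0]]
ft_force: [-0.5, -0.0, -1.2]
width: 0.478
```

```bash
python3 go.py .4435 -.239 .0249;python3 pic.py side:13 scene:13
python3 - <<'E'
import cv2,numpy as np
c=cv2.imread("pics/side13.png")[300:420,260:360];d=cv2.imread("pics/scene13.png")[100:220,235:335];cv2.imwrite("pics/c13.png",cv2.resize(np.hstack([c,d]),None,fx=4,fy=4,interpolation=cv2.INTER_CUBIC))
E
```

```text
shift [-0.0008  0.0015  0.0205] turn 0 | tcp [ 0.4421 -0.2381  0.0454] az -5.74 q7 0.58 w 0.478 f [-0.5 -0.  -1.2] t 13.68
```

View pics/c13.png

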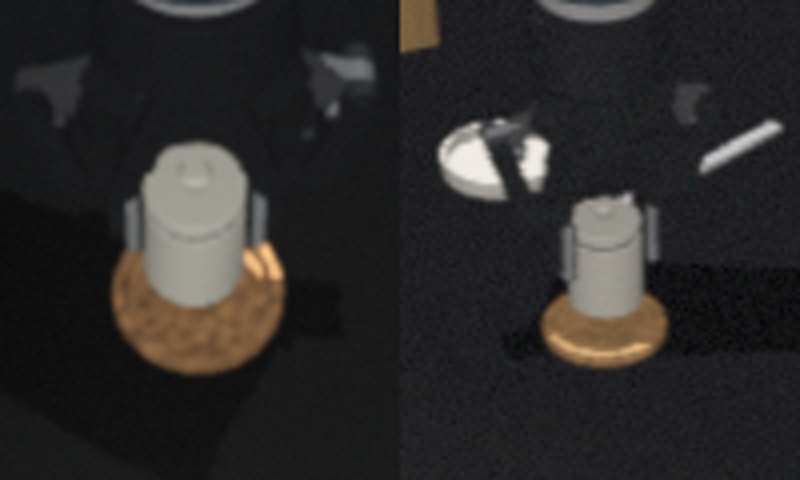

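The middle jar hangs upright over the centre of its stand; I'll lower it 20 mm and release.

Request:
move_arm:
  plan:
    - [-0.001, 0.001, 0.012, 0]
    - [-0.001, 0.001, 0.018, 0]
    - [-0.001, 0.001, 0.021, 0]
    - [-0.001, 0.001, 0.021, 0]
    - [-0.001, 0.001, 0.021, 0]

```text
t: 14.2
tcp_pos: [0.4431, -0.2394, 0.0249]
eef_rot: [[0.1, 0.995, 0.0], [0.995, -0.1, 0.001], [0.001, 0.0, -1.0]]
ft_force: [-2.4, 2.9, 12.8]
width: 0.477
```

Request:
move_arm:
  plan:
    - [0, 0, 0, 0]
    - [0, 0, 0, 0]
    - [0, 0, 0, 0]
    - [0, 0, 0, 0]
    - [0, 0, -0.03, 0]
    - [0, 0, -0.07, 0]
    - [0, 0, -0.11, 0]
    - [0, 0, -0.11, 0]
    - [0, 0, -0.11, 0]
  claw: 0.85

```text
t: 14.95
tcp_pos: [0.4446, -0.2402, 0.1363]
eef_rot: [[0.1, 0.995, 0.005], [0.995, -0.1, -0.002], [-0.001, 0.005, -1.0]]
ft_force: [0.8, 0.2, -0.5]
width: 0.855
```

```bash
python3 go.py .561 -.3585 .115;python3 pic.py wrist:14
```

```text
shift [-0.1061  0.1276  0.022 ] turn 0 | tcp [ 0.4446 -0.2402  0.1363] az -5.75 q7 0.52 w 0.855 f [ 0.8  0.2 -0.5] t 14.95
```

View pics/wrist14.png

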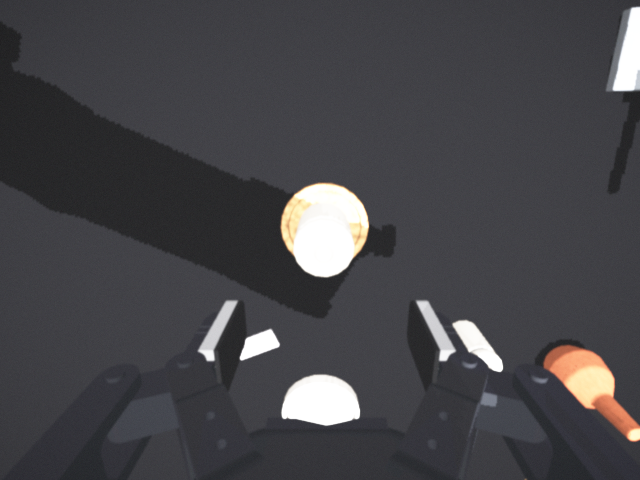

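Jar M stands centred in its recess. Next the small jar; I'll check the orange flask beside it.

Run:
```python
from loc import *
s=pickle.load(open("scene0.pkl","rb"));d=pickle.load(open("side0.pkl","rb"))
print(onz(s,173,170,.02),onz(d,470,447,.02))
```

```text
[ 0.66393623 -0.38225911  0.02      ] [ 0.65821622 -0.40399312  0.02      ]
```

Request:
move_arm:
  plan:
    - [-0.106, 0.128, 0, 0]
    - [-0.106, 0.128, 0, 0]
    - [-0.106, 0.128, 0, 0]
    - [-0.106, 0.128, 0, 0]
    - [-0.106, 0.128, 0, 0]
    - [-0.106, 0.128, 0, 0]
    - [-0.106, 0.128, 0, 0]
    - [-0.106, 0.128, 0, 0]
  claw: 0.65

```text
t: 15.67
tcp_pos: [0.5583, -0.3564, 0.1329]
eef_rot: [[0.1, 0.995, -0.003], [0.995, -0.1, 0.002], [0.002, -0.003, -1.0]]
ft_force: [0.5, 0.1, -0.5]
width: 0.653
```

```bash
python3 go.py .561 -.3585 .018;python3 pic.py wrist:15
```

```text
shift [-0.0021  0.0032  0.1149] turn 0 | tcp [ 0.5583 -0.3564  0.1329] az -5.74 q7 0.61 w 0.653 f [ 0.5  0.1 -0.5] t 15.67
```

View pics/wrist15.png

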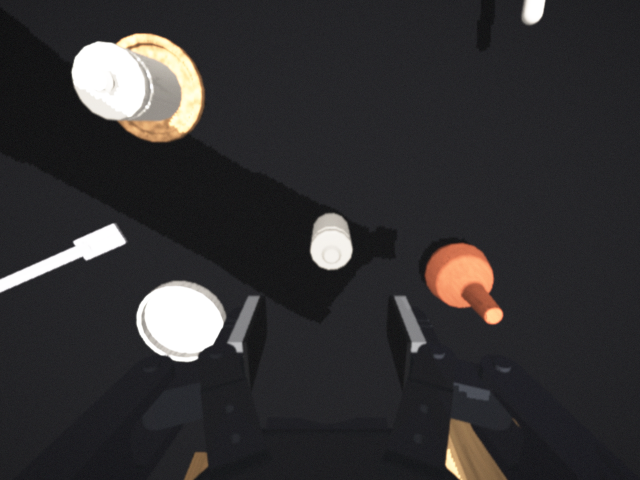

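Jar S's knob is at (331,256); the flask at (460,275) lies about 10 cm off, clear of the fingers.

Request:
move_arm:
  plan:
    - [-0.001, 0.003, 0.03, 0]
    - [-0.001, 0.003, 0.06, 0]
    - [-0.001, 0.003, 0.09, 0]
    - [-0.001, 0.003, 0.115, 0]
    - [-0.001, 0.003, 0.115, 0]
    - [-0.001, 0.003, 0.115, 0]

```text
t: 16.22
tcp_pos: [0.5614, -0.358, 0.0187]
eef_rot: [[0.1, 0.995, -0.003], [0.995, -0.1, 0.002], [0.001, -0.003, -1.0]]
ft_force: [-0.4, -0.3, 0.3]
width: 0.65
```

Request:
move_arm:
  plan:
    - [0, 0, 0, 0]
    - [0, 0, 0, 0]
    - [0, 0, 0, 0]
    - [0, 0, 0, 0]
    - [0, 0, 0, 0]
    - [0, 0, 0, 0]
  claw: 0.15
  grip_force: 40

```text
t: 16.72
tcp_pos: [0.5639, -0.36, 0.0218]
eef_rot: [[0.1, 0.995, 0.003], [0.995, -0.1, -0.002], [-0.001, 0.003, -1.0]]
ft_force: [-1.2, 0.7, 8.2]
width: 0.336
```

```bash
python3 go.py .564 .107 .05;python3 pic.py wrist:16
```

```text
shift [ 0.4647 -0.0467 -0.0289] turn 0 | tcp [ 0.5639 -0.36    0.0218] az -5.76 q7 0.65 w 0.336 f [-1.2  0.7  8.2] t 16.72
```

View pics/wrist16.png

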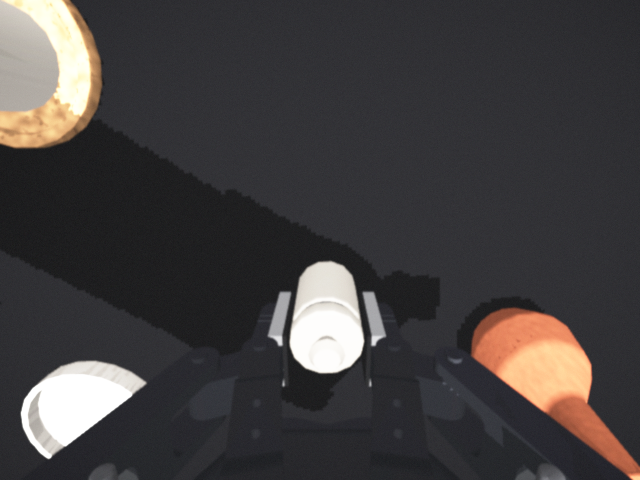

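Request:
move_arm:
  plan:
    - [0, 0, -0.03, 0]
    - [0, 0, -0.06, 0]
    - [0, 0, -0.09, 0]
    - [0.04, -0.004, -0.1, 0]
    - [0.08, -0.008, -0.1, 0]
    - [0.12, -0.012, -0.1, 0]
    - [0.16, -0.016, -0.1, 0]
    - [0.2, -0.02, -0.1, 0]
    - [0.24, -0.024, -0.1, 0]
    - [0.28, -0.028, -0.1, 0]
    - [0.32, -0.032, -0.1, 0]
    - [0.36, -0.036, -0.1, 0]

```text
t: 17.77
tcp_pos: [0.5631, 0.0046, 0.1205]
eef_rot: [[0.1, 0.995, 0.002], [0.995, -0.1, 0.001], [0.001, 0.002, -1.0]]
ft_force: [1.2, 0.5, -0.3]
width: 0.336
```

Request:
move_arm:
  plan:
    - [0.04, -0.004, 0, 0]
    - [0.075, -0.008, 0, 0]
    - [0.105, -0.011, 0, 0]
    - [0.105, -0.011, 0, 0]
    - [0.105, -0.011, 0.03, 0]
    - [0.105, -0.011, 0.06, 0]
    - [0.105, -0.011, 0.075, 0]
    - [0.105, -0.011, 0.075, 0]
    - [0.105, -0.011, 0.075, 0]

```text
t: 18.52
tcp_pos: [0.5625, 0.1078, 0.0447]
eef_rot: [[0.101, 0.995, -0.0], [0.995, -0.101, -0.0], [-0.0, -0.0, -1.0]]
ft_force: [0.5, 0.2, -0.4]
width: 0.339
```

```bash
python3 go.py .564 .107 .0248;python3 pic.py side:17 scene:17
python3 - <<'E'
import cv2,numpy as np
c=cv2.imread("pics/side17.png")[160:280,290:390];d=cv2.imread("pics/scene17.png")[210:330,260:360];cv2.imwrite("pics/c17.png",cv2.resize(np.hstack([c,d]),None,fx=4,fy=4,interpolation=cv2.INTER_CUBIC))
E
```

```text
shift [-0.0007  0.0016  0.0199] turn 0 | tcp [0.5625 0.1078 0.0447] az -5.78 q7 -0.1 w 0.339 f [ 0.5  0.2 -0.4] t 18.52
```

View pics/c17.png

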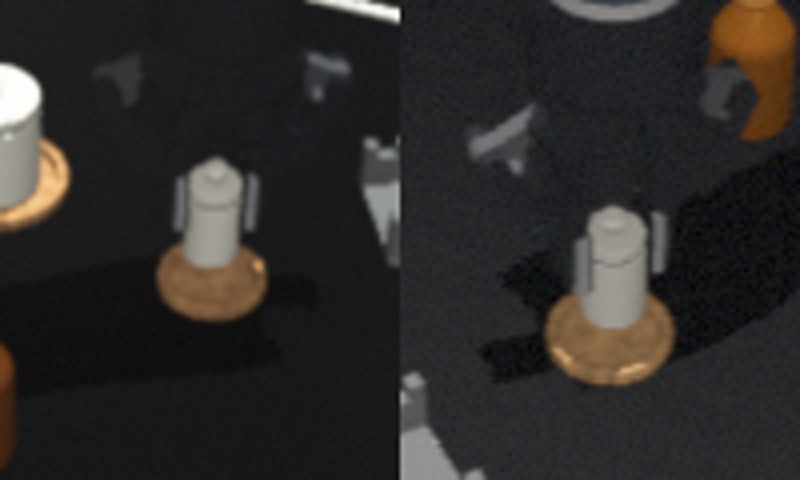

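The small jar is upright and centred over its stand. Lowering 20 mm and releasing.

Request:
move_arm:
  plan:
    - [-0.001, 0.001, 0.012, 0]
    - [-0.001, 0.001, 0.018, 0]
    - [-0.001, 0.001, 0.02, 0]
    - [-0.001, 0.001, 0.02, 0]
    - [-0.001, 0.001, 0.02, 0]

```text
t: 19.03
tcp_pos: [0.5636, 0.107, 0.0248]
eef_rot: [[0.101, 0.995, 0.0], [0.995, -0.101, 0.0], [0.0, 0.0, -1.0]]
ft_force: [-2.8, -0.2, 6.5]
width: 0.343
```

Request:
move_arm:
  plan:
    - [0, 0, 0, 0]
    - [0, 0, 0, 0]
    - [0, 0, 0, 0]
    - [0, 0, 0, 0]
    - [0, 0, -0.03, 0]
    - [0, 0, -0.07, 0]
    - [0, 0, -0.11, 0]
    - [0, 0, -0.15, 0]
    - [0, 0, -0.19, 0]
    - [0, 0, -0.2, 0]
    - [0, 0, -0.2, 0]
    - [0, 0, -0.2, 0]
  claw: 0.7

```text
t: 20.03
tcp_pos: [0.5633, 0.1073, 0.2242]
eef_rot: [[0.1, 0.995, 0.0], [0.995, -0.1, 0.0], [0.001, 0.0, -1.0]]
ft_force: [-0.7, 0.4, -0.5]
width: 0.699
```

```bash
python3 go.py .564 .107 .2;python3 pic.py side:18 scene:18 wrist:18
python3 - <<'E'
import cv2,numpy as np
c=cv2.imread("pics/side18.png")[130:430,230:480];d=cv2.imread("pics/scene18.png")[130:430,180:490]
cv2.imwrite("pics/c18.png",cv2.resize(np.hstack([c,d]),None,fx=1.42,fy=1.42,interpolation=cv2.INTER_CUBIC))
E
```

```text
shift [-0.0002  0.0007  0.0242] turn 0 | tcp [0.5633 0.1073 0.2242] az -5.74 q7 -0.19 w 0.699 f [-0.7  0.4 -0.5] t 20.03
```

View pics/c18.png

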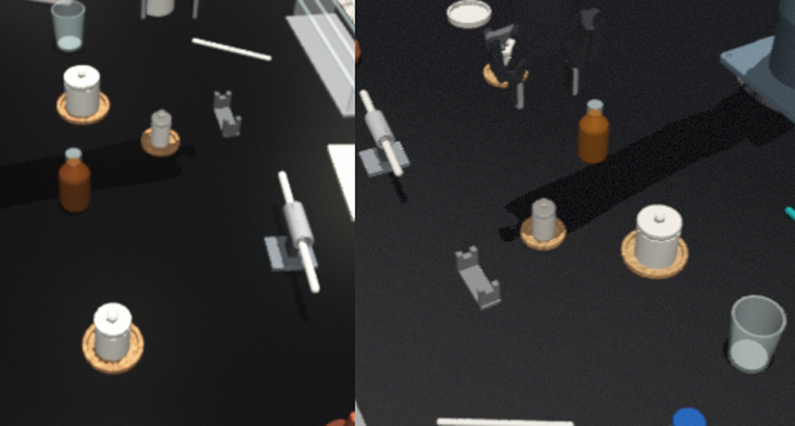

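View pics/wrist18.png

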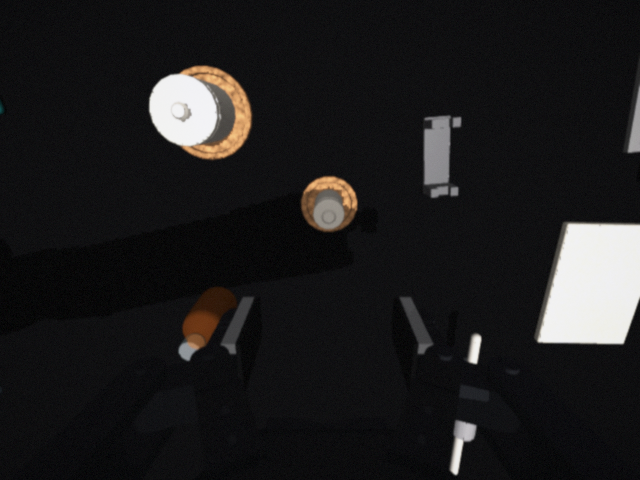

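All three jars stand in their own stands, the rod is through the tube, and the bottle and beaker look unmoved. One last rod measurement, a comparison of the bystanders with the first picture, then hand-in.

Run:
```python
from loc import *
d=pickle.load(open("side18.pkl","rb"));d0=pickle.load(open("side0.pkl","rb"))
c=d["pixels"][240:340,420:460].min(2)
for n,w in(("bottle",np.s_[230:285,265:300]),("beaker",np.s_[125:170,262:295])):
    a=cv2.GaussianBlur(d["pixels"][w],(0,0),1).astype(int);b=cv2.GaussianBlur(d0["pixels"][w],(0,0),1).astype(int)
    print(n,np.abs(a-b).mean().round(2))
k=1/1.42
print("tips",onz(d,230+282*k,130+172*k,.057).round(4),onz(d,230+316*k,130+291*k,.057).round(4))
from bench import *
print(sign_off())
```

```text
bottle 2.69
beaker 0.59
tips [ 0.7066 -0.036   0.057 ] [ 0.6846 -0.2342  0.057 ]
the job is handed in; nothing more can be done
None
```

The job is done and handed in at about 20 s of the 109 s allowed, with the gripper open and about 0.2 m above the bench.

- **Jars:** The small, middle and large jars each stand upright in their own stand. After each release the pictures showed the jar centred within the recess. The tool's height when each jar touched down matched the stand floor, 3 mm above the bench.
- **Rod:** I fed the white rod from the rest through the tube with almost no force. In the last picture its tips are at y ≈ −0.036 and −0.234, so its middle is at −0.135. The tube's centre is at −0.1335, so it sticks out equally at both ends to within about 2 mm.
- **Bottle and beaker:** Neither was touched. Compared with the first picture, the beaker's area is practically unchanged. The bottle's area differs slightly (mean difference 2.7 grey levels), most likely from the arm's shadow; I saw no shift.

Two readings disagreed:
- **Cameras:** The scene and side views differed by 2–3 mm in y, so I used their average.
- **Wrist picture:** One taken while the arm was still moving was off by several millimetres. I ignored it.

The largest wrist force I saw was about 13 N, while setting down the middle jar.

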